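# Run the balls out of the sample feeder

### The arm

A 6-joint arm with a two-finger parallel gripper is mounted at the origin on the work surface. World frame = base frame: x ahead of the robot, y to its left, z up, the work surface at z = 0. Lengths are in m, angles in rad, forces in N, time in s.
With the tool pointing down it reaches from about 0.35 to 0.775 m from the base axis. Payload 7.3 kg.
Tool frame: the origin (TCP) lies midway between the tips of the shut fingers; the grasp point (between the pads) lies 19 mm behind it; z points along the fingers, y is the line along which they close (so a half turn about z gives the same grasp; the last joint's range is limited). The gripper opens to 92 mm and grips with 3 to 60 N. Pads are 19 mm wide; open, the fingers measure 130 mm over their backs; the gripper's body (75 mm by 190 mm) begins 47 mm behind the grasp point.
Start: joints at [-1.443, 0.342, 1.524, -0, 1.275, -0.146], TCP at [0.142, -0.505, 0.227] pointing down, gripper open.
Joint ranges: [-2.53, 2.53], [-0.77, 2.02], [0.04, 2.7], [-1, 4.14], [0.28, 2.66], [-3.11, 3.11]. Speed limits (rad/s): [2.57, 2.57, 3.14, 3.14, 3.14, 3.14].

### API

Orientations are given as [roll, pitch, yaw] about the fixed x, y, z axes, in that order (R = Rz(yaw) Ry(pitch) Rx(roll)).
In Python, from cell import monitor, vision, workorder gives the robot as it stands.
- The arm moves only by the tool move_arm, never from a script. Its argument "rows" is a list of rows, each a list of 5 numbers: the shift along the world's x, y, z in mm, then the turn about the world's z in rad, then the closure, from -1 (fully open) to 1 (shut). A call has 1 to 12 rows; each row shifts and turns the commanded pose from where the row before left it; what a row does not reach is not made up. A row lasts 1/10 s, in which the tool goes at most 50 mm and 8.59 degrees, less where a joint would pass 70% of its speed; a pose out of reach is approached as far as the arm can. A call is refused whole if a number of a shift passes 50 or a number of a turn 0.15, either way. A call with a gripper value outside its range is refused whole. The fingers move at their own pace and stop on an object; "newtons" is the grip in N (left out, the last holds). Time passes only in rows, so rows that do not move let the fingers close. It gives the time, the measured TCP pose, the force, the opening and the grip force at its end, in the units of the state.
- monitor.observe(): the state, without advancing time (a new reading comes with each control period).
- vision.read_camera(name): name is "scene" or "top"; returns the picture (420x560x3 uint8, red, green, blue); there is no depth.
- vision.get_calibration(name): a dict with "K" (3x3 intrinsics, pixels), "k1" (the pictures are not rectified: a ray, as slopes to the right and down, at radius r is drawn at 1 + k1 r^2 times it, then the intrinsics apply), "T" (4x4, takes a point from camera to world coordinates). Camera axes: x right, y up, looking along -z (the intrinsics and any distortion apply to the point x, -y, -z); pixel columns grow to the right and rows downward; lengths in m; the calibration is good to about 2 mm. A picture is of the moment at which its call begins. get_calibration takes no time and is no camera call.
- workorder.hand_in(): hands the job in; it is judged then, once.
The state is a dict: "time": time; "qpos": joint angles; "qvel": joint speeds; "joint_efforts": joint torques, N m; "tool_pos": TCP position; "tool_rot": TCP orientation; "contact_force": force on the tool from outside, world axes, zero at the start; "torque": the same for the moment, N m; "opening": finger opening in m; "grip_force": force on a finger pad.
Only numpy, scipy, OpenCV 4.12 (cv2) and the standard library are available. Lean on these libraries where they do the work, as an engineer would, in place of code of your own. Each camera call takes 0.05 s, during which the arm holds its last target. There are 200 camera calls.

### The job

Slide the white tray along the bench until it stands squarely under the mouth of the feeder's chute. Then draw out the gate beneath the round hopper all the way to its end stop, so that its three steel balls run down the chute into the tray. Leave the tray flat on the bench under the mouth, the other gate shut with its rollers still in the square hopper, and everything else on the bench undisturbed.

Things in the scene. Friction and masses are not known exactly. Their poses are not given: they have to be found in the camera images.
- feeder: fixed metal bench feeder; origin on the bench midway below its two hoppers. x: to its back; -x: its front, where the gates stick out; y: along the chute to its mouth. Hoppers at x = 0, y = +42 mm (left) and -42 mm (right). Posts and base plate at x = 30 to 120, |y| under 86 mm; nothing else of it is lower than 45 mm
- chute_mouth (a point): centre of the chute's downward opening (64 mm in x by 47 mm in y), 46 mm above the bench, at feeder x = 0, y = 174 mm; axes as the feeder's. The chute is 68 mm wide in x and falls along +y; its outer end wall is at feeder y = 199 mm and 93 mm high there
- hopper_round: round steel hopper tube, outer diameter 64 mm, standing over either the left or the right gate with three steel balls inside; origin at the centre of its lower rim (height 166 mm), top at height 231 mm
- hopper_square: square steel hopper, 64 by 64 mm outside, over the other gate, with three grey rollers inside; origin at the centre of its lower rim (height 166 mm), top at height 231 mm
- gate_left (a joint): draw of the left gate (feeder y = +42 mm) in m: 0 shut, 0.070 drawn against its end stop; it starts 0 to 8 mm out, which counts as shut. Steel slide plate, slides along feeder -x against about 4 N of friction and stays where it is left
- gate_right (a joint): draw of the right gate (feeder y = -42 mm) in m: 0 shut, 0.070 drawn against its end stop; it starts 0 to 8 mm out, which counts as shut. Otherwise like the left gate
- lip_left (a point): middle of the left gate's turned-up lip (feeder y = +42 mm), 2 mm below its top edge. Lip 50 mm wide (feeder y), 6 mm thick (feeder x), from the gate plate (top face at height 164 mm) up to height 192 mm. Gate shut, 77 mm of bare plate lie between the lip and the hopper wall behind, open above: fingers can reach down behind the lip and pull it along feeder -x. 34 mm between the two lips
- lip_right (a point): middle of the right gate's turned-up lip (feeder y = -42 mm), 2 mm below its top edge. Lip 50 mm wide (feeder y), 6 mm thick (feeder x), from the gate plate (top face at height 164 mm) up to height 192 mm. Gate shut, 77 mm of bare plate lie between the lip and the hopper wall behind, open above: fingers can reach down behind the lip and pull it along feeder -x. 34 mm between the two lips
- tray: loose white plastic tray, open above, 120 mm (its x) by 170 mm (its y) outside, 32 mm high, walls 8 mm thick, floor 8 mm or less, about 0.4 kg. Origin at the centre of its underside. It can be pinched from above by a wall or pushed
- ball0_center (a point): centre of a steel ball of 24 mm diameter, at first in the round hopper on the gate
- ball1_center (a point): centre of a steel ball of 24 mm diameter, at first in the round hopper on the gate
- ball2_center (a point): centre of a steel ball of 24 mm diameter, at first in the round hopper on the gate
- roller0: upright grey plastic roller, 20 mm diameter, 22 mm high, in the square hopper; origin at the centre of its underside; leave it there
- roller1: upright grey plastic roller, 20 mm diameter, 22 mm high, in the square hopper; origin at the centre of its underside; leave it there
- roller2: upright grey plastic roller, 20 mm diameter, 22 mm high, in the square hopper; origin at the centre of its underside; leave it there
- bottle: bystander: capped bottle, diameter 52 mm, 150 mm high, stands near the way to the chute mouth; origin at the centre of its underside
- pot: bystander: open steel pot, diameter 60 mm, 90 mm high, stands near the way to the chute mouth; origin at the centre of its underside
- plates: bystander: stack of pale sample plates 52 by 52 mm, 36 mm high; origin at the centre of its underside
- oring_a: bystander: flat black rubber ring, 34 mm diameter, 6 mm high
- oring_b: bystander: flat black rubber ring, 42 mm diameter, 6 mm high
- driver: bystander: screwdriver lying on the bench, 170 mm long, along its own x
There are look-alikes about, which are no part of the job. Several things look just like the tray: the one meant starts farthest to the robot's right.

How it is judged:
On the way, in this order (a step that is already met when the one before it is completed fails the run):
1. the tray stands flat on the bench under the chute mouth, with both gates still shut (x of chute_mouth in the frame of tray between -0.035 and 0.035 m and y of chute_mouth in the frame of tray between -0.055 and 0.055 m and height (world z) of tray below 0.006 m and angle between tray's own z axis and vertical below 0.06 rad and value of joint each of gate_left, gate_right below 0.015 m), for 0.2 s.
2. the gate under the round hopper is drawn to its end stop, the other gate shut (((y of hopper_round in the frame of feeder above 0 m and value of joint gate_left above 0.066 m and value of joint gate_right below 0.015 m) or (y of hopper_round in the frame of feeder below 0 m and value of joint gate_right above 0.066 m and value of joint gate_left below 0.015 m))), for 0.2 s.
At the end, for the whole second after the job is handed in: Round hopper's gate within 4 mm of its end stop, the other under 15 mm out; tray flat, at rest, the mouth's centre within 35 mm (tray x) and 55 mm (tray y) of the tray's; the three balls in the tray, the three rollers in the square hopper (((y of hopper_round in the frame of feeder above 0 m and value of joint gate_left above 0.066 m and value of joint gate_right below 0.015 m) or (y of hopper_round in the frame of feeder below 0 m and value of joint gate_right above 0.066 m and value of joint gate_left below 0.015 m)) and x of chute_mouth in the frame of tray between -0.035 and 0.035 m and y of chute_mouth in the frame of tray between -0.055 and 0.055 m and height (world z) of tray below 0.006 m and angle between tray's own z axis and vertical below 0.06 rad and x of ball0_center in the frame of tray between -0.056 and 0.056 m and y of ball0_center in the frame of tray between -0.081 and 0.081 m and z of each of ball0_center, ball1_center, ball2_center in the frame of tray below 0.035 m and x of ball1_center in the frame of tray between -0.056 and 0.056 m and y of ball1_center in the frame of tray between -0.081 and 0.081 m and x of ball2_center in the frame of tray between -0.056 and 0.056 m and y of ball2_center in the frame of tray between -0.081 and 0.081 m and height (world z) of each of roller0, roller1, roller2 above 0.15 m and linear speed of tray below 0.02 m/s); the robot touches nothing.
It fails at once if a bystander (bottle, pot, plates, rubber rings, screwdriver) is shifted by more than 20 mm or tipped over (distance of any of bottle, pot, plates, oring_a, oring_b, driver from where it was at the start of the episode above 0.02 m or angle between any of bottle, pot, plates's own z axis and vertical above 0.4 rad).
It also fails if it takes over 54 s, if anything falls off the work surface, if the arm or the gripper's body presses on something with over 40 N, if the wrist force passes 120 N, or if a joint passes its speed limit or range.

## Working session

There is one attempt and no reset: what is moved stays moved. The work goes in short steps, Python scripts to look and compute and a tool call to move; the robot and the scene stay as the last step left them, time stands still between calls to the robot, and variables do not carry over. Pictures are saved under pics/ and viewed, at most 10 in all, crops included, and the job is handed in when it is done.

Besides the shell and the picture viewer there is one more tool, called after "Call:" as name([rows], argument=value, ...), one row to a line, values as JSON. move_arm: Moves the arm, as the interface text tells. Its arguments: {"type":"object","properties":{"rows":{"type":"array","items":{"type":"array","items":{"type":"number"}}},"newtons":{"type":"number"}},"required":["rows"]}

```bash
mkdir -p pics
cat > h.py <<'E'
import numpy as np, cv2
from cell import monitor, vision, workorder
def ray(cam,u,v):
    c=vision.get_calibration(cam); K=np.array(c["K"],float); T=np.array(c["T"],float)
    d=np.array([(u-K[0,2])/K[0,0],(v-K[1,2])/K[1,1]]); s=d.copy()
    for _ in range(20): s=d/(1+c["k1"]*(s@s))
    return T[:3,3], T[:3,:3]@np.array([s[0],-s[1],-1])
def onz(cam,u,v,z):
    o,r=ray(cam,u,v); return o+r*(z-o[2])/r[2]
def proj(cam,p):
    c=vision.get_calibration(cam); K=np.array(c["K"],float); T=np.array(c["T"],float)
    q=T[:3,:3].T@(np.array(p,float)-T[:3,3]); s=np.array([q[0],-q[1]])/-q[2]; s=s*(1+c["k1"]*(s@s))
    return K[0,0]*s[0]+K[0,2],K[1,1]*s[1]+K[1,2]
def snap(cam,name):
    im=np.array(vision.read_camera(cam))[:,:,::-1].copy(); cv2.imwrite(f"pics/{name}.png",im); return im
E
python3 - <<'E'
from h import *
np.set_printoptions(precision=3,suppress=True)
snap("scene","s0");snap("top","t0")
for c in("scene","top"):
    k=vision.get_calibration(c);print(k)
E
```

```text
{'K': array([[390.641,   0.   , 279.677],
       [  0.   , 390.641, 203.691],
       [  0.   ,   0.   ,   1.   ]]), 'k1': -0.06733645831071296, 'T': array([[ 0.856, -0.304,  0.417,  0.948],
       [ 0.516,  0.469, -0.717, -0.84 ],
       [ 0.023,  0.829,  0.559,  0.745],
       [ 0.   ,  0.   ,  0.   ,  1.   ]])}
{'K': array([[539.232,   0.   , 295.419],
       [  0.   , 539.232, 214.629],
       [  0.   ,   0.   ,   1.   ]]), 'k1': -0.09517750288629456, 'T': array([[ 0.005,  0.997, -0.079,  0.344],
       [-1.   ,  0.006,  0.013, -0.028],
       [ 0.013,  0.079,  0.997,  1.83 ],
       [ 0.   ,  0.   ,  0.   ,  1.   ]])}
```

View pics/s0.png

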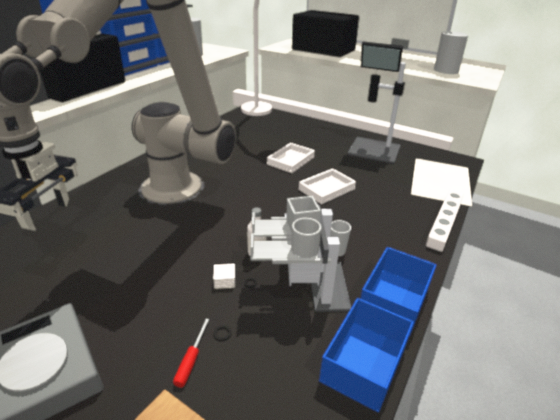

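View pics/t0.png

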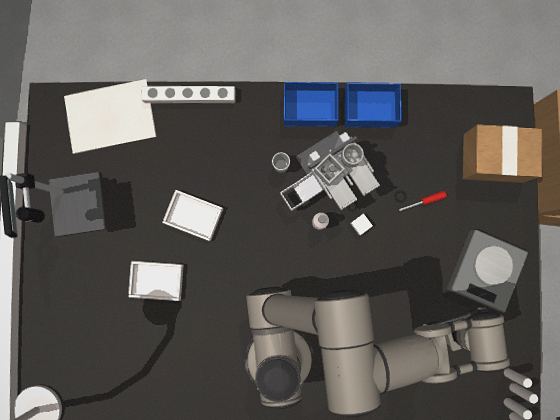

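The trays are at top-view pixels (193,215) and (157,281). The first is farther right, so it's ours. The feeder's round hopper is at about (353,153), the mouth at about (290,197), the pot at (281,161), the bottle at (320,220) and the plates at (361,224). I'll zoom in next.

Run:
```python
from h import *
a=cv2.imread("pics/t0.png")[110:260,150:410]; cv2.imwrite("pics/t0c.png",cv2.resize(a,None,fx=3,fy=3,interpolation=cv2.INTER_CUBIC))
a=cv2.imread("pics/s0.png")[180:320,200:370]; cv2.imwrite("pics/s0c.png",cv2.resize(a,None,fx=4,fy=4,interpolation=cv2.INTER_CUBIC))
g=cv2.cvtColor(cv2.imread("pics/t0.png"),cv2.COLOR_BGR2GRAY)
m=(g>120).astype(np.uint8)
for c in cv2.findContours(m,0,2)[0]:
    if cv2.contourArea(c)>80:
        (x,y),wh,an=cv2.minAreaRect(c); 
        if 120<x<420 and 120<y<300:print(x,y,wh,an,[onz("top",*p,0.032)[:2].round(3).tolist() for p in cv2.boxPoints(((x,y),wh,an))])
```

```text
154.9624786376953 280.3838195800781 (51.992923736572266, 36.68754959106445) 3.900493860244751 [[0.208, 0.506], [0.33, 0.5], [0.32, 0.325], [0.199, 0.332]]
361.3600158691406 223.98004150390625 (15.600000381469727, 16.200000762939453) 53.13010025024414 [[0.461, -0.235], [0.494, -0.279], [0.452, -0.31], [0.419, -0.266]]
320.5 220.5 (15.0, 15.0) 90.0 [[0.492, -0.11], [0.493, -0.16], [0.442, -0.16], [0.442, -0.11]]
192.11856079101562 214.89173889160156 (51.54938888549805, 35.89790725708008) 21.037511825561523 [[0.458, 0.397], [0.571, 0.356], [0.509, 0.193], [0.397, 0.234]]
320.7779846191406 190.32131958007812 (53.2946662902832, 71.6203384399414) 57.2647705078125 [[0.578, 0.014], [0.712, -0.189], [0.56, -0.286], [0.428, -0.084]]
280.5 160.5 (17.0, 17.0) 90.0 [[0.699, 0.029], [0.699, -0.028], [0.641, -0.029], [0.64, 0.029]]
359.0738525390625 167.41372680664062 (51.84223556518555, 22.272336959838867) 62.35402297973633 [[0.708, -0.191], [0.745, -0.259], [0.588, -0.339], [0.552, -0.272]]
```

View pics/t0c.png

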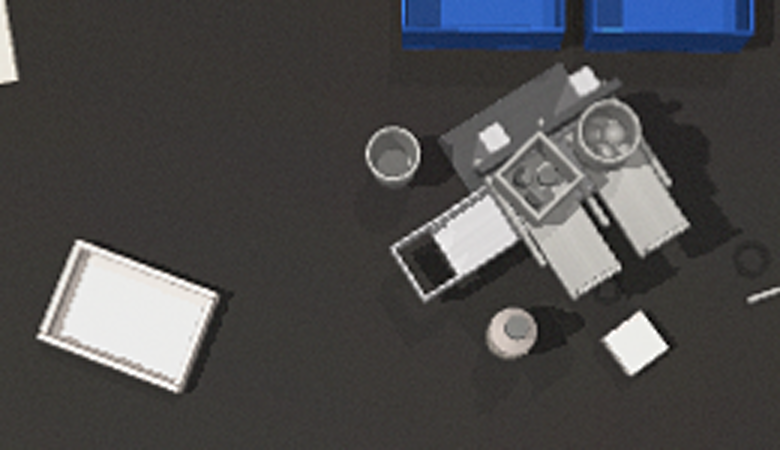

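View pics/s0c.png

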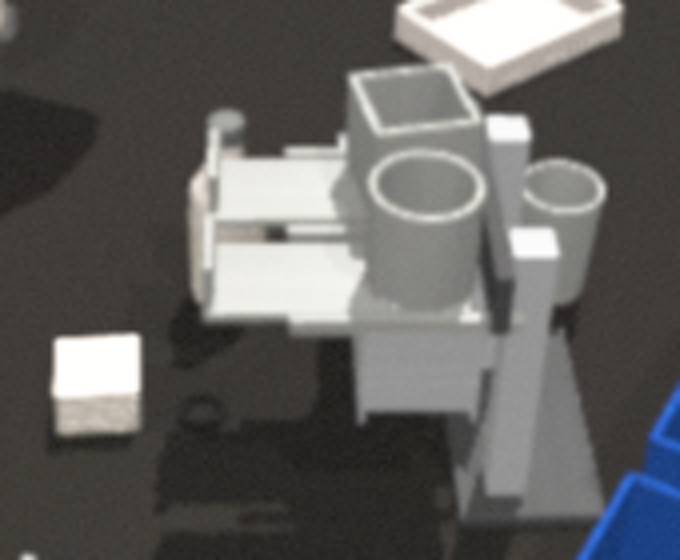

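The outer chute corners are at about (280,192.7) and (292.3,210.3). The hopper rim centres are (353,153.7) for the round one and (330,168.7) for the square one. So the round hopper is the right one.

Run:
```python
from h import *
np.set_printoptions(precision=4,suppress=True)
f=lambda x,y,z:onz("top",150+(x+.5)/3-.5,110+(y+.5)/3-.5,z)[:2]
R=f(609,131,.231);S=f(540,176,.231);A=f(390,248,.093);B=f(427,301,.093);L1=f(648,255,.192);L2=f(690,226,.192);L3=f(577,299,.192);L4=f(620,268,.192)
print(R,S,np.linalg.norm(R-S),A,B,np.linalg.norm(A-B))
# fit feeder
src=np.array([[0,-.042],[0,.042],[.034,.199],[-.034,.199]]);dst=np.array([R,S,A,B])
a=src-src.mean(0);b=dst-dst.mean(0)
th=np.arctan2((a[:,0]*b[:,1]-a[:,1]*b[:,0]).sum(),(a*b).sum())
M=np.array([[np.cos(th),-np.sin(th)],[np.sin(th),np.cos(th)]]);t=dst.mean(0)-M@src.mean(0)
print("theta",th,"origin",t,"res",(src@M.T+t-dst)*1000)
W=lambda x,y:M@np.array([x,y])+t
print("mouth",W(0,.174),"lip pred R",W(-.115,-.042),"lips in feeder",[(M.T@(q-t)) for q in(L1,L2,L3,L4)])
c=np.array([[.458,.397],[.571,.356],[.509,.193],[.397,.234]]);print("tray",c.mean(0))
d=c[1]-c[2];print("tray yaw",np.arctan2(-d[0],d[1]))
for n,q in dict(pot=(393,155,.09),bottle=(517,327,.15),plates=(636,343,.036),oa=(751,259,.003),ob=(610,287,.003)).items():
    w=f(*q);print(n,w,M.T@(w-t))
print(monitor.observe())
# scene check
for n,p in dict(R=(0,-.042,.231),S=(0,.042,.231)).items(): print(n,proj("scene",[*W(*p[:2]),p[2]]))
```

```text
[ 0.6573 -0.2201] [ 0.6109 -0.1506] 0.08353848722878277 [0.554  0.0011] [ 0.4968 -0.0392] 0.07002370512561491
theta 0.5812675943950072 origin [ 0.6344 -0.1854] res [[ 0.173  -0.3216]
 [ 0.3954  0.379 ]
 [-0.4942 -1.5186]
 [-0.0742  1.4612]]
mouth [ 0.5388 -0.0399] lip pred R [ 0.5613 -0.2836] lips in feeder [array([-0.1249, -0.0123]), array([-0.1235, -0.0653]), array([-0.123 ,  0.0737]), array([-0.1204,  0.0192])]
tray [0.4837 0.295 ]
tray yaw -0.36346862228500165
pot [ 0.6563 -0.0013] [0.1194 0.1418]
bottle [ 0.4652 -0.1328] [-0.1126  0.1369]
plates [ 0.4563 -0.2728] [-0.1968  0.0248]
oa [ 0.5553 -0.4099] [-0.1894 -0.1443]
ob [ 0.522  -0.2478] [-0.1282  0.0095]
{'time': 0.1, 'qpos': array([-1.443 ,  0.3427,  1.5249,  0.    ,  1.2754, -0.146 ]), 'qvel': array([-0.0002, -0.0025, -0.003 , -0.0013,  0.0005,  0.0005]), 'joint_efforts': array([  0.002 , -43.2003, -24.4695,   0.0719,   0.0526,  -0.0001]), 'tool_pos': array([ 0.1419, -0.5051,  0.2261]), 'tool_rot': array([-3.1402, -0.0002,  0.2738]), 'contact_force': array([ 0.073 ,  1.6121, -0.1899]), 'torque': array([-0.0968,  0.0306, -0.0313]), 'grip_force': 0.0, 'opening': 0.0918971160347722}
R (np.float64(307.0284158549759), np.float64(225.09581430079717))
S (np.float64(303.5838416783722), np.float64(203.59412165953563))
```

Feeder yaw is 0.581 and the mouth is at (0.539,-0.040). The tray is at (0.484,0.295) with yaw -0.363. I'll pinch its +x long wall near the +y end, at about (0.554,0.322) with tool yaw 1.207.

Call:
move_arm([
  [18, 37, 6, 0.042, -1],
  [18, 37, 6, 0.042, -1],
  [18, 37, 4, 0.042, -1],
  [18, 37, 0, 0.042, -1],
  [18, 37, 0, 0.042, -1],
  [18, 37, 0, 0.042, -1],
  [18, 37, 0, 0.042, -1],
  [18, 37, 0, 0.042, -1],
  [19, 38, 0, 0.042, -1],
  [19, 38, 0, 0.042, -1],
  [19, 38, 0, 0.042, -1],
  [19, 38, 0, 0.042, -1],
], newtons=50)

```text
time: 1.3
tool_pos: [0.3623, -0.0557, 0.2427]
tool_rot: [3.141, -0.0, 0.779]
contact_force: [1.5, -0.7, -0.3]
opening: 0.0915
grip_force: 0.0
```

Call:
move_arm([
  [19, 38, -10, 0.042, -1],
  [19, 38, -10, 0.042, -1],
  [19, 38, -10, 0.042, -1],
  [19, 38, -15, 0.042, -1],
  [19, 38, -20, 0.042, -1],
  [19, 38, -20, 0.042, -1],
  [19, 38, -20, 0.042, -1],
  [19, 38, -20, 0.042, -1],
  [19, 38, -20, 0.042, -1],
  [19, 38, 0, 0.051, -1],
  [0, 0, 0, 0, -1],
  [0, 0, 0, 0, -1],
])

```text
time: 2.5
tool_pos: [0.5514, 0.3229, 0.0966]
tool_rot: [-3.14, 0.001, 1.208]
contact_force: [0.3, -0.4, 0.0]
opening: 0.0919
grip_force: 0.0
```

Call:
move_arm([
  [3, -1, -25, 0, -1],
  [0, 0, -25, 0, -1],
  [0, 0, -20, 0, -1],
  [0, 0, -14, 0, -1],
  [0, 0, 0, 0, -1],
  [0, 0, 0, 0, 0.3],
  [0, 0, 0, 0, 1],
  [0, 0, 0, 0, 1],
  [0, 0, 0, 0, 1],
  [0, 0, 0, 0, 1],
  [0, 0, 0, 0, 1],
])

```text
time: 3.6
tool_pos: [0.555, 0.3216, 0.0139]
tool_rot: [3.141, -0.0, 1.207]
contact_force: [0.5, 0.2, -1.2]
opening: 0.0483
grip_force: 0.0
```

Run:
```python
from h import *
im=snap("top","t1");im2=snap("scene","s1")
cv2.imwrite("pics/c1.png",np.hstack([cv2.resize(im[130:280,100:300],(400,300)),cv2.resize(im2[110:260,220:420],(400,300))]))
```

```text
(no output)
```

View pics/c1.png

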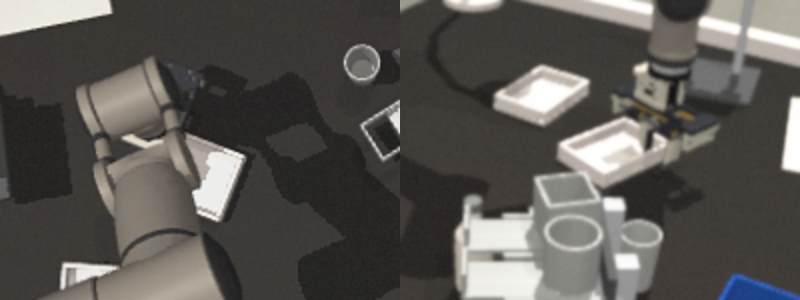

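The right-hand crop shows the fingers straddling the tray's long wall, near (660,135) in the crop. They are still closing, so I'll let them finish.

Call:
move_arm([
  [0, 0, 0, 0, 1],
  [0, 0, 0, 0, 1],
  [0, 0, 0, 0, 1],
  [0, 0, 0, 0, 1],
  [0, 0, 0, 0, 1],
  [0, 0, 0, 0, 1],
  [0, 0, 0, 0, 1],
  [0, 0, 0, 0, 1],
  [0, 0, 0, 0, 1],
  [0, 0, 0, 0, 1],
])

```text
time: 4.7
tool_pos: [0.5549, 0.3216, 0.0137]
tool_rot: [-3.142, 0.0, 1.207]
contact_force: [-1.7, 0.2, 0.0]
opening: 0.0074
grip_force: 50.0
```

Call:
move_arm([
  [-7, -13, 0, 0.079, 1],
  [-7, -13, 0, 0.079, 1],
  [-7, -13, 0, 0.079, 1],
  [-7, -13, 0, 0.079, 1],
  [-7, -13, 0, 0.079, 1],
  [-7, -13, 0, 0.079, 1],
  [-7, -13, 0, 0.079, 1],
  [-7, -13, 0, 0.079, 1],
  [-7, -14, 0, 0.079, 1],
  [-7, -14, 0, 0.079, 1],
  [-7, -14, 0, 0.079, 1],
  [-6, -13, 0, 0.076, 1],
])

```text
time: 5.9
tool_pos: [0.472, 0.1619, 0.0138]
tool_rot: [3.141, 0.0, 2.155]
contact_force: [-0.8, -0.1, -2.0]
opening: 0.0078
grip_force: 50.0
```

Call:
move_arm([
  [0, 0, 0, 0, 1],
  [0, 0, 0, 0, 1],
  [0, 0, 0, 0, 1],
])

```text
time: 6.2
tool_pos: [0.4725, 0.1629, 0.0138]
tool_rot: [3.141, 0.0, 2.151]
contact_force: [-0.5, -1.1, -1.7]
opening: 0.0076
grip_force: 50.0
```

Run:
```python
from h import *
im=snap("top","t2");im2=snap("scene","s2")
cv2.imwrite("pics/c2.png",np.hstack([cv2.resize(im[130:280,180:380],(400,300)),cv2.resize(im2[110:260,220:420],(400,300))]))
```

```text
(no output)
```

View pics/c2.png

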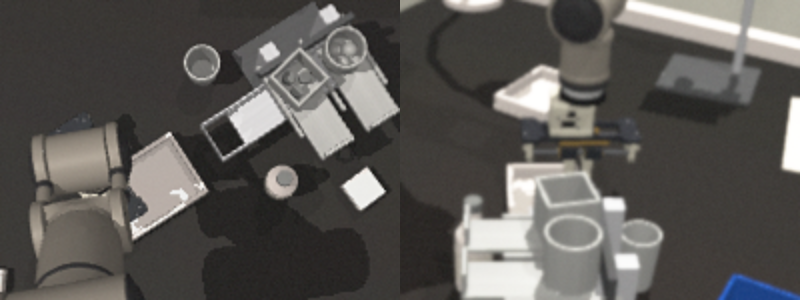

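The tray is in line with the chute; its leading edge runs from about crop (172,135) to (209,192). I'll check this against the feeder frame.

```bash
cat >> h.py <<'E'
TH=.5813; M=np.array([[np.cos(TH),-np.sin(TH)],[np.sin(TH),np.cos(TH)]]); T0=np.array([.6344,-.1854])
fe=lambda w:M.T@(np.array(w)[:2]-T0)
E
python3 - <<'E'
from h import *
for p in [(172,135),(209,192)]: print(fe(onz("top",180+p[0]/2-.25,130+p[1]/2-.25,.032)))
print(M@[0,-.121])
E
```

```text
[0.05341579 0.24501317]
[-0.06067486  0.24497179]
[ 0.06644242 -0.10112569]
```

Call:
move_arm([
  [6, -9, 0, 0, 1],
  [6, -9, 0, 0, 1],
  [6, -9, 0, 0, 1],
  [6, -9, 0, 0, 1],
  [6, -9, 0, 0, 1],
  [6, -9, 0, 0, 1],
  [6, -9, 0, 0, 1],
  [6, -9, 0, 0, 1],
  [6, -9, 0, 0, 1],
  [6, -9, 0, 0, 1],
  [6, -8, 0, 0, 1],
  [5, -7, 0, 0, 1],
])

```text
time: 7.5
tool_pos: [0.5435, 0.0568, 0.0137]
tool_rot: [3.141, 0.0, 2.152]
contact_force: [-1.2, 0.4, -1.0]
opening: 0.0076
grip_force: 50.0
```

Call:
move_arm([
  [0, 0, 0, 0, 1],
  [0, 0, 0, 0, 1],
  [0, 0, 0, 0, 0],
  [0, 0, 0, 0, -1],
  [0, 0, 0, 0, -1],
  [0, 0, 0, 0, -1],
  [0, 0, 0, 0, -1],
])

```text
time: 8.2
tool_pos: [0.543, 0.0577, 0.0138]
tool_rot: [3.141, 0.0, 2.152]
contact_force: [-0.6, 0.5, -0.1]
opening: 0.0428
grip_force: 0.0
```

Run:
```python
from h import *
im=snap("top","t3");im2=snap("scene","s3")
cv2.imwrite("pics/c3.png",np.hstack([cv2.resize(im[130:280,200:400],(400,300)),cv2.resize(im2[110:260,220:420],(400,300))]))
```

```text
(no output)
```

View pics/c3.png

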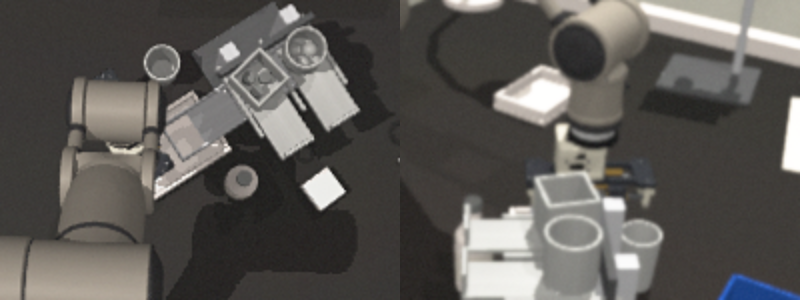

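Under the mouth as planned. I'll lift clear, then carry the tool over to behind the right lip at world (0.591,-0.264), yaw 0.581.

Call:
move_arm([
  [0, 0, 0, 0, -1],
  [0, 0, 0, 0, -1],
  [0, 0, 20, 0, -1],
  [0, 0, 35, 0, -1],
  [0, 0, 45, 0, -1],
  [0, 0, 45, 0, -1],
  [0, 0, 45, 0, -1],
  [0, 0, 45, 0, -1],
  [0, 0, 45, 0, -1],
  [0, 0, 20, 0, -1],
  [0, 0, 0, 0, 1],
  [0, 0, 0, 0, 1],
])

```text
time: 9.5
tool_pos: [0.5427, 0.0575, 0.3132]
tool_rot: [-3.141, -0.0, 2.152]
contact_force: [0.4, 0.1, -0.6]
opening: 0.0799
grip_force: 0.0
```

Call:
move_arm([
  [4, -27, 0, -0.131, 1],
  [4, -27, 0, -0.131, 1],
  [4, -27, 0, -0.131, 1],
  [4, -27, 0, -0.131, 1],
  [4, -27, 0, -0.131, 1],
  [4, -27, 0, -0.131, 1],
  [4, -27, 0, -0.131, 1],
  [4, -27, 0, -0.131, 1],
  [4, -27, 0, -0.131, 1],
  [4, -27, 0, -0.131, 1],
  [4, -26, 0, -0.131, 1],
  [4, -26, 0, -0.131, 1],
])

```text
time: 10.7
tool_pos: [0.5905, -0.2653, 0.311]
tool_rot: [-3.138, 0.002, 0.574]
contact_force: [0.3, -1.6, 0.1]
opening: 0.0004
grip_force: 0.0
```

Call:
move_arm([
  [0, 0, 0, 0, 1],
  [0, 0, 0, 0, 1],
  [0, 0, 0, 0, 1],
  [0, 0, 0, 0, 1],
  [0, 0, 0, 0, 1],
  [0, 0, 0, 0, 1],
  [0, 0, 0, 0, 1],
  [0, 0, 0, 0, 1],
])

```text
time: 11.5
tool_pos: [0.591, -0.2643, 0.3139]
tool_rot: [3.141, -0.0, 0.58]
contact_force: [-0.2, -0.3, -0.2]
opening: 0.0
grip_force: 0.0
```

Run:
```python
from h import *
im=snap("top","t4");im2=snap("scene","s4")
cv2.imwrite("pics/c4.png",np.hstack([cv2.resize(im[130:280,200:400],(400,300)),cv2.resize(im2[140:290,200:400],(400,300))]))
```

```text
(no output)
```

View pics/c4.png

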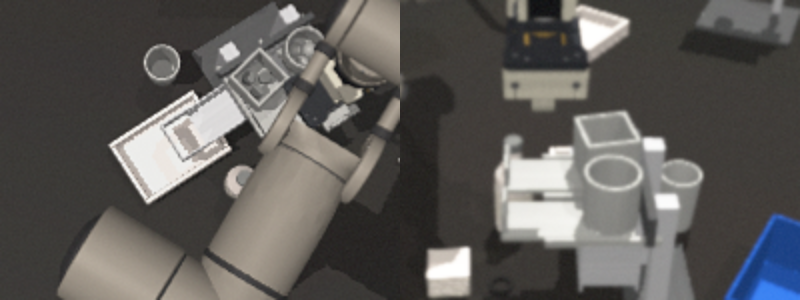

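The tray's corners are at top-view crop (110,150), (150,203) and (193,92), squarely under the chute. The shut fingers are above the right gate. I'll check the numbers, then go down.

Run:
```python
from h import *
for p in [(110,150),(150,203),(193,92)]: print(fe(onz("top",200+p[0]/2-.25,130+p[1]/2-.25,.032)))
```

```text
[0.05220401 0.28959763]
[-0.05885947  0.28155749]
[0.05886433 0.11948758]
```

Call:
move_arm([
  [0, 0, -35, 0, 1],
  [0, 0, -35, 0, 1],
  [0, 0, -30, 0, 1],
  [0, 0, -20, 0, 1],
  [0, 0, -12, 0, 1],
  [0, 0, -8, 0, 1],
  [0, 0, 0, 0, 1],
  [0, 0, 0, 0, 1],
])

```text
time: 12.4
tool_pos: [0.5915, -0.2647, 0.1748]
tool_rot: [3.14, -0.001, 0.58]
contact_force: [0.4, 0.8, -1.8]
opening: 0.0004
grip_force: 0.0
```

The tray centre is at feeder (0, 0.202), which is well within limits. Now I'll pull the gate.

Call:
move_arm([
  [-5, -3.3, 0, 0, 1],
  [-5, -3.3, 0, 0, 1],
  [-5, -3.3, 0, 0, 1],
  [-5, -3.3, 0, 0, 1],
  [-5, -3.3, 0, 0, 1],
  [-5, -3.3, 0, 0, 1],
  [-5, -3.3, 0, 0, 1],
  [-5, -3.3, 0, 0, 1],
  [-5, -3.3, 0, 0, 1],
  [-5, -3.3, 0, 0, 1],
])

```text
time: 13.4
tool_pos: [0.5406, -0.2975, 0.1739]
tool_rot: [-3.142, -0.0, 0.58]
contact_force: [3.5, 4.3, 2.4]
opening: 0.0003
grip_force: 2.3
```

Call:
move_arm([
  [-5, -3.3, 0, 0, 1],
  [-5, -3.3, 0, 0, 1],
  [-4, -2.6, 0, 0, 1],
  [-3, -2, 0, 0, 1],
  [0, 0, 0, 0, 1],
])

```text
time: 13.9
tool_pos: [0.5232, -0.3093, 0.1736]
tool_rot: [-3.141, 0.001, 0.579]
contact_force: [0.9, -0.1, 0.3]
opening: 0.0003
grip_force: 0.4
```

Call:
move_arm([
  [-2, -1.3, 0, 0, 1],
  [-2, -1.3, 0, 0, 1],
  [-2, -1.3, 0, 0, 1],
  [0, 0, 0, 0, 1],
])

```text
time: 14.3
tool_pos: [0.5177, -0.3129, 0.1736]
tool_rot: [3.142, 0.0, 0.58]
contact_force: [1.7, 2.2, -0.4]
opening: 0.0007
grip_force: 1.3
```

Call:
move_arm([
  [-2, -1.3, 0, 0, 1],
  [0, 0, 0, 0, 1],
])

```text
time: 14.5
tool_pos: [0.5158, -0.3141, 0.1736]
tool_rot: [3.141, 0.0, 0.58]
contact_force: [3.6, 1.3, -1.1]
opening: 0.0004
grip_force: 1.6
```

Call:
move_arm([
  [-2, -1.3, 0, 0, 1],
  [-2, -1.3, 0, 0, 1],
  [0, 0, 0, 0, 1],
])

```text
time: 14.8
tool_pos: [0.5157, -0.3142, 0.1737]
tool_rot: [3.14, -0.008, 0.58]
contact_force: [18.2, 9.5, -3.8]
opening: 0.0002
grip_force: 10.1
```

Call:
move_arm([
  [-2, -1.3, 0, 0, 1],
  [0, 0, 0, 0, 1],
])

```text
time: 15.0
tool_pos: [0.5156, -0.3142, 0.1738]
tool_rot: [3.139, -0.012, 0.581]
contact_force: [25.4, 14.1, -6.7]
opening: 0.0001
grip_force: 14.3
```

The tool has stopped against the end stop at 29 N. I'll ease off, lift and look.

Call:
move_arm([
  [4, 2.6, 0, 0, 1],
  [5, 3.3, 0, 0, 1],
  [5, 3.3, 0, 0, 1],
  [0, 0, 0, 0, 1],
  [0, 0, 25, 0, 1],
  [0, 0, 40, 0, 1],
  [0, 0, 40, 0, 1],
  [0, 0, 35, 0, 1],
  [-30, -30, 0, 0, 1],
  [-30, -40, 0, 0, 1],
  [-30, -40, 0, 0, 1],
  [-30, -40, 0, 0, 1],
])

```text
time: 16.2
tool_pos: [0.4021, -0.46, 0.314]
tool_rot: [3.141, 0.001, 0.58]
contact_force: [0.4, -0.0, 0.5]
opening: 0.0002
grip_force: 0.0
```

Call:
move_arm([
  [-30, -40, 0, 0, 1],
  [-30, -40, 0, 0, 1],
  [-30, -20, 0, 0, 1],
  [-30, 0, 0, 0, 1],
  [0, 0, 0, 0, 1],
  [0, 0, 0, 0, 1],
])

```text
time: 16.8
tool_pos: [0.2831, -0.5588, 0.314]
tool_rot: [3.142, -0.0, 0.578]
contact_force: [0.1, 1.3, -0.0]
opening: 0.0001
grip_force: 0.0
```

Run:
```python
from h import *
im=snap("top","t5");im2=snap("scene","s5")
cv2.imwrite("pics/c5.png",np.hstack([cv2.resize(im[120:270,210:410],(400,300),interpolation=2),cv2.resize(im2[170:320,200:400],(400,300),interpolation=2)]))
```

```text
(no output)
```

View pics/c5.png

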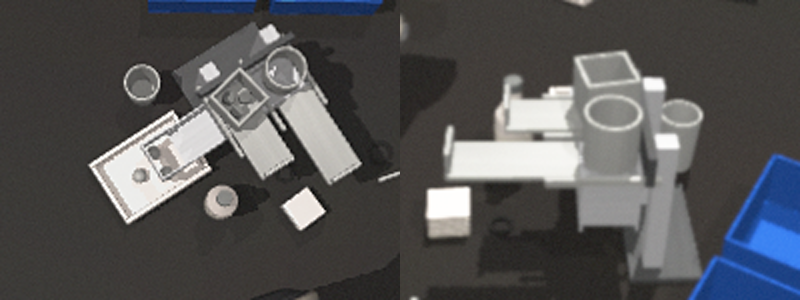

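The gate is fully drawn, the round hopper is empty and the rollers are still in the square one. Balls show in the tray at crop (140,175) and (153,150). I'll wait a second and take one last close look for the third.

Call:
move_arm([
  [0, 0, 0, 0, 1],
  [0, 0, 0, 0, 1],
  [0, 0, 0, 0, 1],
  [0, 0, 0, 0, 1],
  [0, 0, 0, 0, 1],
  [0, 0, 0, 0, 1],
  [0, 0, 0, 0, 1],
  [0, 0, 0, 0, 1],
  [0, 0, 0, 0, 1],
  [0, 0, 0, 0, 1],
])

```text
time: 17.9
tool_pos: [0.2839, -0.5586, 0.3138]
tool_rot: [3.141, 0.0, 0.58]
contact_force: [0.1, -1.1, 0.3]
opening: 0.0001
grip_force: 0.0
```

Run:
```python
from h import *
im=snap("top","t6");b=im[170:235,250:325]
cv2.imwrite("pics/c6.png",np.hstack([cv2.resize(b,(600,520),interpolation=2),cv2.resize(im[130:195,310:375],(200,520),interpolation=2)[:,:200]]))
for p in [(93,163),(127,223),(175,112)]: print(fe(onz("top",210+p[0]/2-.25,120+p[1]/2-.25,.032)))
```

```text
[0.05939072 0.2790214 ]
[-0.05613675  0.28575637]
[0.05703565 0.1166602 ]
```

View pics/c6.png

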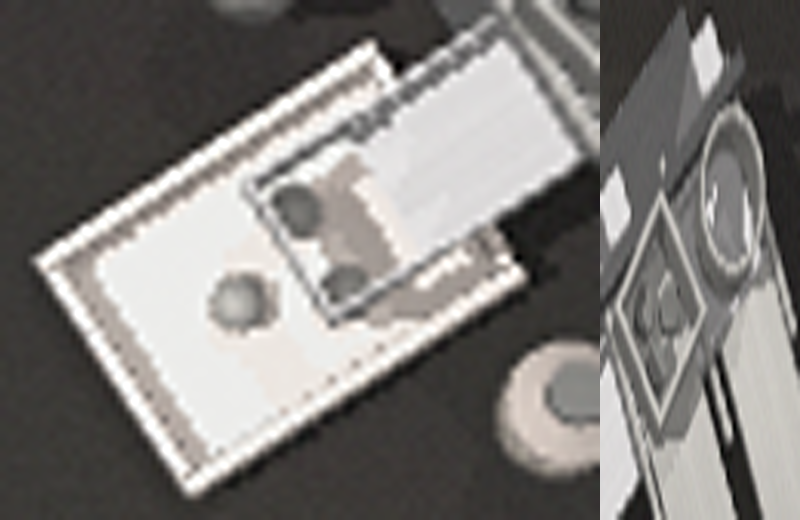

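All three balls are in the tray, at crop (240,300), (298,210) and (345,285). The round hopper is empty and the rollers are in place.

```bash
python3 -c "
from cell import workorder
print(workorder.hand_in())"
```

```text
the job is handed in; nothing more can be done
None
```

The job is handed in, with no verdict shown: the tray stands under the chute mouth with all three balls in it, the round hopper's gate is drawn to its end stop, and the other gate is shut with its rollers in place.

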